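Shut a lift control box and hold it in the corner of the drilling jig

ROBOT

A 6-joint arm with a two-finger parallel gripper is mounted at the origin on the work surface. World frame = base frame: x ahead of the robot, y to its left, z up, the work surface at z = 0. Lengths are in m, angles in rad, forces in N, time in s.
With the tool pointing down it reaches from about 0.35 to 0.775 m from the base axis. Payload 7.3 kg.
Tool frame: the origin (TCP) lies at the very end of the fingers, on their centre line; the grasp point (between the pads) lies 19 mm behind it; z points along the fingers, x is the direction in which the jaws open and shut, and the axes are right-handed (so a half turn about z gives the same grasp; the last joint's range is limited). The gripper opens to 92 mm and grips with 3 to 60 N. Pads are 19 mm wide; open, the fingers measure 130 mm over their backs; the gripper's body (75 mm by 190 mm) begins 47 mm behind the grasp point.
Start: joints at [1.202, 0.342, 1.524, -0, 1.275, -0.146], TCP at [0.116, 0.512, 0.202] pointing down, gripper open.
Joint ranges: [-2.53, 2.53], [-0.77, 2.02], [0.04, 2.7], [-1, 4.14], [0.28, 2.66], [-3.11, 3.11]. Speed limits (rad/s): [2.57, 2.57, 3.14, 3.14, 3.14, 3.14].

INTERFACE

Orientations are given as [roll, pitch, yaw] about the fixed x, y, z axes, in that order (R = Rz(yaw) Ry(pitch) Rx(roll)).
In Python, from cell import robot, read_camera, nets gives the robot as it stands. The module is installed in compiled form; this text tells all that it offers.
- The arm moves only by the tool carry_out, never from a script. Its arguments are lists of equal length, an entry for each row: "translation": the shift along the tool's x, y, z in m, a list of three; "turn": the turn, a rotation vector about the tool's x, y, z in rad, a list of three; "gripper": the gripper's target within -1 to 1 (shut at 1, half-way at 0, fully open at -1). A call has 1 to 10 rows; each row shifts and turns the commanded pose from where the row before left it, along the tool's axes as they then stand; what a row does not reach is not made up. A row lasts 1/10 s, in which the tool goes at most 50 mm and 8.59 degrees, less where a joint would pass 70% of its speed; a pose out of reach is approached as far as the arm can. A call with a gripper value outside its range is refused whole. The fingers move at their own pace and stop on an object; "squeeze" is the grip in N (left out, the last holds). Time passes only in rows, so rows that do not move let the fingers close. It gives the time, the measured TCP pose, the force and the opening at its end, in the units of the state.
- robot.observe(): the state, without advancing time (a new reading comes with each control period).
- read_camera(name): name is "side" or "top" or "wrist"; returns a dict with "img" (420x560x3 uint8, red, green, blue), "fx", "fy", "cx", "cy" (pixels), "world_from_camera" (4x4, takes a point from camera to world coordinates). Camera axes: x right, y down, z forward; pixel columns grow to the right and rows downward; lengths in m; the calibration is good to about 2 mm. A picture is of the moment at which its call begins. There is no depth.
- robot.hand_in(): hands the job in, once; it reports no verdict.
Trained networks look in a picture, given as the dict that the camera call returned (one of the last four; its "shot" number tells which), for a name from the list of things; names that differ only in an ending like _2 or _b are one class to them, and where a whole thing is asked for, a point or a joint stands for the part that bears it (a point fixed in the world has none). Each returns a list of dicts, best first, with "score" (0 to 1); they miss things now and then, are a little off and sometimes report something else, mostly with a low value. They report only what shows in the picture. A call takes as long as a camera call. They do not tell look-alikes from the thing itself.
- nets.regions_of(picture, name): "region" (420x560 bool, what is visible of it) and "pixel" ([column, row] in pixels, amid what is visible of it).
- nets.tip_of(picture, name): "pixel" ([column, row] in pixels: a listed point, or the origin of a listed thing).
The state is a dict: "time": time; "qpos": joint angles; "qvel": joint speeds; "joint_efforts": joint torques, N m; "tool_pos": TCP position; "tool_rot": TCP orientation; "contact_force": force on the tool from outside, world axes, zero at the start; "torque": the same for the moment, N m; "opening": finger opening in m.
Only numpy, scipy, OpenCV 4.12 (cv2) and the standard library are available. Lean on these libraries where they do the work, as an engineer would, in place of code of your own. Each camera call takes 0.05 s, during which the arm holds its last target. There are 200 camera calls.

TASK

First fold the orange lid of the small control box shut, so that the two shells meet edge to edge. Then slide the shut box flat on the bench into the corner of the drilling jig, its hinged end against the red fence and its long side against the yellow fence, press it firmly against both fences at once, and finish while still holding it pressed there, as for the drill. Leave the can, wrench, bearing and dish where they are.

Things in the scene. Friction and masses are not known exactly. Their poses are not given: they have to be found in the camera images.
- case: Control box, a loose two-shell case 100 mm long (x), 56 mm wide (y), 54 mm tall when shut, about 0.65 kg. Lower shell: aluminium tray 34 mm tall, green board inside; upper: the orange lid. Origin: centre of its underside; +x to the hinged end, z up. Grip it shut across its flat 56 mm sides, fingertips 24 mm or more up to pass over the fences. Bench friction 0.6: bearing down on it makes it stick.
- lid (a joint): Opening of the orange lid (100 x 56 x 20 mm, 0.14 kg) about the hinge across the box's +x end: 0 = shut, its rim on the lower shell's rim (a stop); positive = free end raised; starts at 0.5 to 0.95 rad. The hinge is stiff (0.1 N m): the lid stays where it is left, and a push down of a few newtons on its top closes it. Nothing latches it.
- hinge (a point): Middle of the hinge line: at the upper edge of the lower shell's end face, 50 mm along the box's +x from its origin and 34 mm up. The hinge line runs along the box's y.
- lid_edge (a point): Middle of the upper edge of the lid's free end (opposite the hinge): 100 mm from the hinge along the lid and 20 mm up from its rim.
- jig: Fixed drilling jig: blue 70 mm square foot, 12 mm tall, behind two low fences at a right angle, all on the bare bench. Origin: on the bench at the inner corner where the fence faces meet. x points out through the red fence, y through the yellow one; work goes at -x, -y. Seated, the box's x lies along the jig's x, its origin at x = -50, y = -28 mm in the jig frame.
- fence_end: Red fence of the jig, fixed, 14 mm thick, 16 mm tall; its face is the jig's plane x = 0 and runs from the corner 80 mm to the jig's -y. Its ground, oiled face is slippery (friction about 0.2). Its origin is the jig's origin.
- fence_side: Yellow fence of the jig, fixed, 14 mm thick, 16 mm tall; its face is the jig's plane y = 0 and runs from the corner 120 mm to the jig's -x. Its ground, oiled face is slippery (friction about 0.2). Its origin is the jig's origin.
- spray_can: Bystander: upright spray can, 58 mm across, 170 mm tall, blue label. Origin at the centre of its underside.
- wrench: Bystander: steel wrench lying flat, 180 mm long.
- bearing: Bystander: steel bearing ring lying flat, 62 mm across, 16 mm tall. Origin at the centre of its underside.
- bolt_dish: Bystander: dark steel dish, 90 mm across, 30 mm tall. Origin at the centre of its underside.
Things that resemble listed ones, but are neither listed nor needed, are in the scene too. What is shaped like the case but purple or white is not meant.

How it is judged:
On the way, in this order (a step that is already met when the one before it is completed fails the run):
1. the lid is shut, its rim on the lower shell's rim (below 0.04 rad) (value of joint lid below 0.04 rad), for 0.2 s.
2. the shut box sits square in the corner, pressed against both fences (value of joint lid below 0.04 rad and x of hinge in the frame of jig between -0.004 and 0.003 m and y of case in the frame of jig between -0.032 and -0.025 m and angle between the x axis of case and the x axis of jig, either way round below 0.04 rad and angle between case's own z axis and vertical below 0.05 rad and height (world z) of case below 0.004 m and contact force between case and fence_end above 2.5 N and contact force between case and fence_side above 2.5 N), for 0.2 s.
At the end, for the whole second after the job is handed in: Robot still touching the box, pressing it on the red and the yellow fence with over 2.5 N each; lid shut (under 0.04 rad); hinged end and long side within 3 mm of their fence faces; box square to the jig (0.04 rad), flat on the bench (4 mm, 0.05 rad) and still (all of step 2 and (contact force between case and the fingers above 1 N or contact force between case and the arm above 1 N) and linear speed of case below 0.01 m/s); the arm keeps its last pose, push and grip.
It fails at once if the spray can is moved more than 30 mm (distance of spray_can from where it was at the start of the episode above 0.03 m).
It fails at once if the wrench is moved more than 30 mm (distance of wrench from where it was at the start of the episode above 0.03 m).
It fails at once if the bearing is moved more than 30 mm (distance of bearing from where it was at the start of the episode above 0.03 m).
It fails at once if the dish is moved more than 30 mm (distance of bolt_dish from where it was at the start of the episode above 0.03 m).
It also fails if it takes over 58 s, if anything falls off the work surface, if the arm or the gripper's body presses on something with over 40 N, if the wrist force passes 120 N, or if a joint passes its speed limit or range.

## Working session

There is one attempt and no reset: what is moved stays moved. The work goes in short steps, Python scripts to look and compute and a tool call to move; the robot and the scene stay as the last step left them, time stands still between calls to the robot, and variables do not carry over. Pictures are saved under pics/ and viewed, about 8 in all and at most 12, crops included, and the job is handed in when it is done.

Besides the shell and the picture viewer there is one more tool, called after "Request:" by a JSON object that holds its "api" and its "payload". carry_out: Moves the arm, as the interface text tells. Its arguments: {"type":"object","properties":{"translation":{"type":"array","items":{"type":"array","items":{"type":"number"}}},"turn":{"type":"array","items":{"type":"array","items":{"type":"number"}}},"gripper":{"type":"array","items":{"type":"number"}},"squeeze":{"type":"number"}},"required":["translation","turn","gripper"]}

```bash
mkdir -p pics; cat > h.py <<'E'
import numpy as np, cv2
from cell import robot, read_camera, nets
def ray(p,px):
    T=np.array(p["world_from_camera"]); d=np.array([(px[0]-p["cx"])/p["fx"],(px[1]-p["cy"])/p["fy"],1.])
    d=T[:3,:3]@d; return T[:3,3],d/np.linalg.norm(d)
def atz(p,px,z):
    o,d=ray(p,px); return o+d*(z-o[2])/d[2]
def tri(obs):
    A=np.zeros((3,3));b=np.zeros(3)
    R=[ray(p,x) for p,x in obs]
    for o,d in R:
        M=np.eye(3)-np.outer(d,d);A+=M;b+=M@o
    X=np.linalg.solve(A,b); return X,[np.linalg.norm(np.cross(X-o,d)) for o,d in R]
def proj(p,X):
    T=np.linalg.inv(np.array(p["world_from_camera"])); c=T[:3,:3]@np.asarray(X)+T[:3,3]
    return np.array([p["fx"]*c[0]/c[2]+p["cx"],p["fy"]*c[1]/c[2]+p["cy"]])
def save(p,name,box=None,s=1):
    im=p["img"][:,:,::-1]
    if box: im=im[box[1]:box[3],box[0]:box[2]]
    cv2.imwrite("pics/"+name,cv2.resize(im,None,fx=s,fy=s,interpolation=cv2.INTER_CUBIC))
E
cat > a.py <<'E'
from h import *
np.set_printoptions(precision=3,suppress=True)
t=read_camera("top"); s=read_camera("side")
cv2.imwrite("pics/ts.png",cv2.resize(np.hstack([t["img"],s["img"]])[:,:,::-1],(1120,420))) 
save(t,"top1.png",None,1.4); save(s,"side1.png",None,1.4)
for nm,p in (("top",t),("side",s)):
    print(nm,np.array(p["world_from_camera"])[:3,3],p["fx"])
    for n in ["case","hinge","lid_edge","jig","spray_can","wrench","bearing","bolt_dish"]:
        for r in nets.tip_of(p,n)[:4]:
            if r["score"]>.2: print(n,round(r["score"],2),np.round(r["pixel"],1),atz(p,r["pixel"],0)[:2])
o=robot.observe(); print(o)
E
python3 a.py
```

```text
top [0.514 0.007 1.088] 399.53364331958534
case 0.77 [339.4 172.8] [ 0.667 -0.156]
case 0.6 [328.  293.6] [ 0.338 -0.13 ]
case 0.57 [328.3 239.6] [ 0.483 -0.128]
hinge 0.88 [312.1 291.7] [ 0.342 -0.087]
hinge 0.77 [325.  221.7] [ 0.532 -0.119]
hinge 0.58 [360.3 178.5] [ 0.652 -0.213]
lid_edge 0.95 [340.6 243.5] [ 0.474 -0.162]
lid_edge 0.69 [346.4 296.6] [ 0.331 -0.18 ]
lid_edge 0.64 [323.2 163. ] [ 0.693 -0.111]
jig 0.75 [228.  180.5] [0.638 0.149]
spray_can 0.58 [394.1 176.6] [ 0.659 -0.306]
wrench 0.69 [142.9 257. ] [0.425 0.373]
bearing 0.71 [226.5 181.6] [0.635 0.153]
bearing 0.67 [301.1 131.4] [ 0.779 -0.049]
bolt_dish 0.93 [425.7 239.1] [ 0.491 -0.393]
bolt_dish 0.25 [393.5 174.6] [ 0.665 -0.304]
side [ 0.466 -0.772  0.929] 537.4112365903335
case 0.73 [330.5 273.3] [ 0.665 -0.151]
case 0.66 [173.2 277.5] [ 0.34  -0.122]
case 0.61 [242.7 277.2] [ 0.482 -0.138]
hinge 0.8 [325.  283.6] [ 0.649 -0.175]
hinge 0.76 [175.1 246.3] [ 0.344 -0.041]
hinge 0.6 [262.  257.8] [ 0.527 -0.094]
hinge 0.36 [237.3 246.5] [ 0.477 -0.058]
lid_edge 0.91 [339.9 244. ] [ 0.7   -0.078]
lid_edge 0.85 [162.5 285.5] [ 0.318 -0.139]
lid_edge 0.78 [238.5 244.8] [ 0.48  -0.053]
jig 0.82 [294.2 169.5] [0.635 0.164]
spray_can 0.67 [347.1 342.3] [ 0.666 -0.309]
wrench 0.56 [204.6 124.6] [0.422 0.361]
bearing 0.66 [369.5 230.8] [ 0.773 -0.049]
bolt_dish 0.78 [252.1 394. ] [ 0.478 -0.386]
{'time': 0.9, 'qpos': array([ 1.202,  0.342,  1.524, -0.   ,  1.275, -0.146]), 'qvel': array([-0.001,  0.   ,  0.001, -0.001, -0.001, -0.001]), 'joint_efforts': array([ -0.   , -43.111, -24.448,   0.072,   0.048,   0.   ]), 'tool_pos': array([0.116, 0.512, 0.202]), 'tool_rot': array([ 3.142, -0.   ,  1.348]), 'contact_force': array([ 0.116,  0.784, -0.374]), 'torque': array([ 0.01 , -0.024, -0.04 ]), 'opening': 0.09176383791494924}
```

View pics/top1.png

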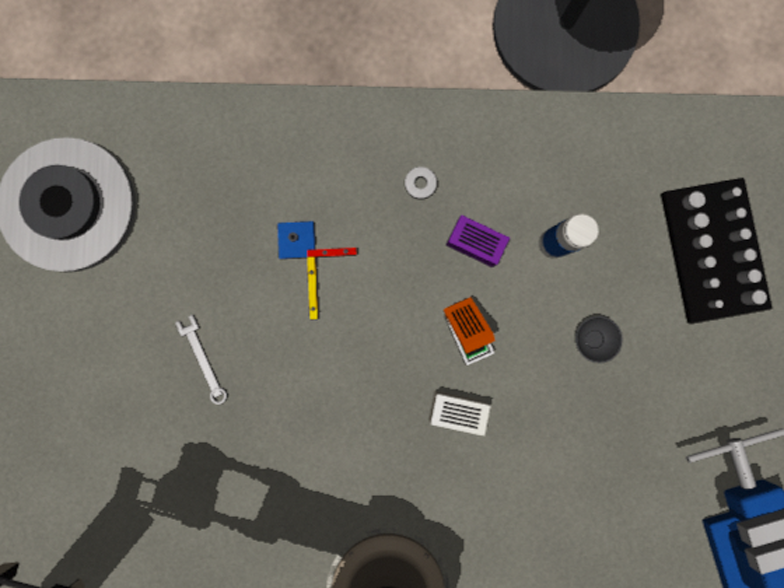

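View pics/side1.png

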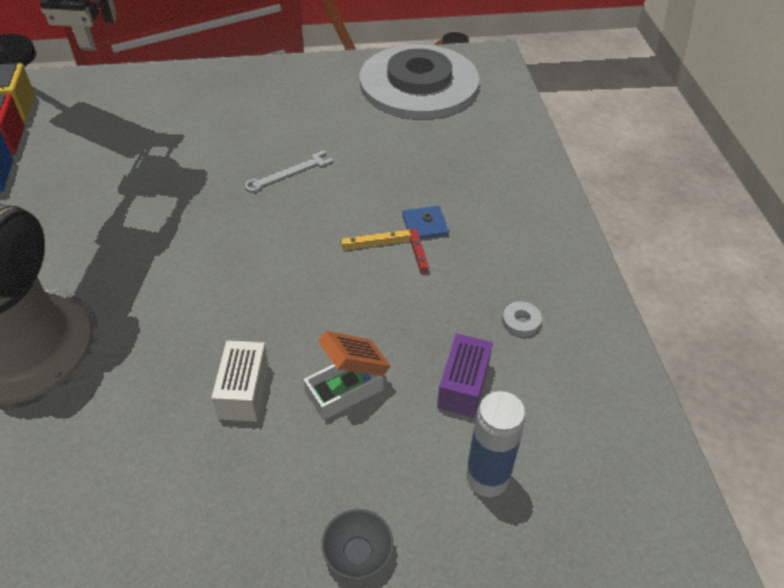

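```bash
cat > b.py <<'E'
from h import *
np.set_printoptions(precision=4,suppress=True)
t=read_camera("top"); s=read_camera("side")
def near(p,n,px):
    r=min(nets.tip_of(p,n),key=lambda r:np.hypot(*(np.array(r["pixel"])-px))); return np.array(r["pixel"])
for n,a,b in [("hinge",(325,222),(262,258)),("lid_edge",(341,243),(239,245)),("case",(328,240),(243,277)),("jig",(224,180),(294,168))]:
    pa,pb=near(t,n,a),near(s,n,b); print(n,pa,pb,*tri([(t,pa),(s,pb)]))
for n in ["fence_end","fence_side"]:
  for nm,p in (("t",t),("s",s)):
    r=nets.regions_of(p,n)
    if r:
        m=r[0]["region"].astype(np.uint8); q=cv2.minAreaRect(cv2.findNonZero(m))
        print(n,nm,round(r[0]["score"],2),m.sum(),"corners",[atz(p,c,.016)[:2] for c in cv2.boxPoints(q)])
save(t,"crop2.png",(200,120,400,320),3)
save(s,"crop3.png",(200,130,340,310),4)
print(robot.observe()["time"])
E
python3 b.py
```

```text
hinge [325.2 223.4] [261.1 259.1] [ 0.5251 -0.1162  0.026 ] [np.float64(0.0016680786076443696), np.float64(0.0016680786076444588)]
lid_edge [340.2 241.8] [239.8 244.2] [ 0.4816 -0.1428  0.1171] [np.float64(0.0003975813003285274), np.float64(0.00039758130032865055)]
case [330.5 240. ] [246.9 277.7] [ 0.4866 -0.1356 -0.007 ] [np.float64(0.004486451636373029), np.float64(0.0044864516363729715)]
jig [227.7 182.2] [292.1 173.3] [0.6305 0.1492 0.0019] [np.float64(0.002883672336690254), np.float64(0.002883672336690136)]
fence_end t 0.61 203 corners [array([0.642 , 0.1716]), array([0.649 , 0.0795]), array([0.6334, 0.0783]), array([0.6264, 0.1703])]
fence_end s 0.8 219 corners [array([0.6276, 0.1639]), array([0.6463, 0.1685]), array([0.6493, 0.0636]), array([0.6316, 0.0596])]
fence_side t 0.49 243 corners [array([0.6235, 0.1718]), array([0.6245, 0.1554]), array([0.514 , 0.1478]), array([0.513 , 0.1641])]
fence_side s 0.64 441 corners [array([0.5087, 0.1617]), array([0.6291, 0.172 ]), array([0.6276, 0.1392]), array([0.5092, 0.1296])]
1.6
```

View pics/crop2.png

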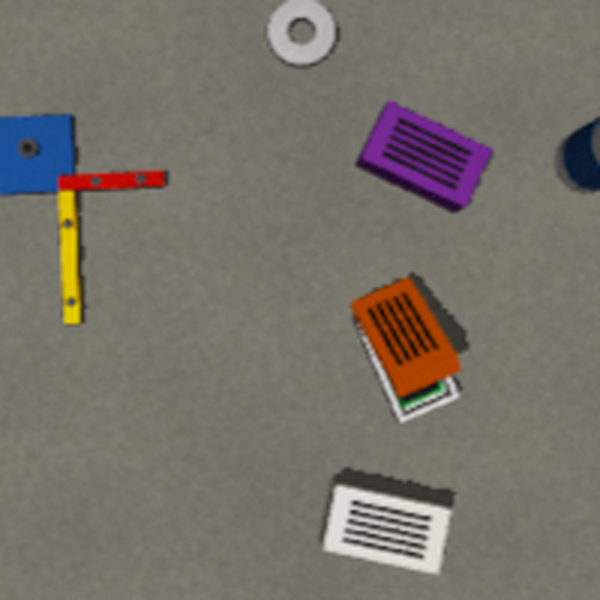

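Request:
{"api": "carry_out", "payload": {"translation": [[0, 0, 0], [0, 0, 0], [0, 0, 0], [0, 0, 0], [0, 0, 0], [-0.0368, 0.0206, 0], [-0.0368, 0.0206, 0], [-0.0368, 0.0206, 0], [-0.0368, 0.0206, 0], [-0.0368, 0.0206, 0]], "turn": [[0, 0, -0.142], [0, 0, -0.142], [0, 0, -0.142], [0, 0, -0.142], [0, 0, -0.144], [0, 0, 0], [0, 0, 0], [0, 0, 0], [0, 0, 0], [0, 0, 0]], "gripper": [1, 1, 1, 1, 1, 1, 1, 1, 1, 1], "squeeze": 20}}

```text
time: 2.6
tool_pos: [0.2946, 0.397, 0.2019]
tool_rot: [3.141, -0.0, 2.06]
contact_force: [0.9, 0.6, 0.3]
opening: 0.0165
```

Request:
{"api": "carry_out", "payload": {"translation": [[-0.0368, 0.0206, 0], [-0.0368, 0.0206, 0], [-0.0368, 0.0206, 0], [-0.0411, -0.0106, 0], [-0.0411, -0.0106, 0], [-0.0411, -0.0106, 0], [-0.0411, -0.0106, 0], [-0.0411, -0.0106, 0], [-0.0411, -0.0106, 0], [-0.0411, -0.0106, 0]], "turn": [[0, 0, 0], [0, 0, 0], [0, 0, 0], [0, 0, 0], [0, 0, 0], [0, 0, 0], [0, 0, 0], [0, 0, 0], [0, 0, 0], [0, 0, 0]], "gripper": [1, 1, 1, 1, 1, 1, 1, 1, 1, 1]}}

```text
time: 3.6
tool_pos: [0.4697, 0.0391, 0.2019]
tool_rot: [3.141, 0.0, 2.06]
contact_force: [1.8, 0.3, -0.5]
opening: 0.0006
```

Request:
{"api": "carry_out", "payload": {"translation": [[-0.0411, -0.0106, 0], [-0.0317, -0.0282, 0], [-0.0317, -0.0282, 0], [-0.0317, -0.0282, 0], [-0.0317, -0.0282, 0], [0, 0, 0], [0, 0, 0]], "turn": [[0, 0, 0], [0, 0, 0], [0, 0, 0], [0, 0, 0], [0, 0, 0], [0, 0, 0], [0, 0, 0]], "gripper": [1, 1, 1, 1, 1, 1, 1]}}

```text
time: 4.3
tool_pos: [0.4392, -0.166, 0.2016]
tool_rot: [3.141, -0.0, 2.057]
contact_force: [-0.1, 0.4, 0.4]
opening: 0.0006
```

```bash
cat > c.py <<'E'
from h import *
np.set_printoptions(precision=4,suppress=True)
o=robot.observe(); print(o["time"],o["tool_pos"],o["tool_rot"],o["contact_force"],o["opening"],o["qpos"])
w=read_camera("wrist"); save(w,"w1.png"); 
t=read_camera("top");s=read_camera("side")
for n in ["case","hinge","lid_edge","lid"]:
  for nm,p in (("w",w),("t",t),("s",s)):
    try: print(n,nm,[(round(r["score"],2),np.round(r["pixel"],1)) for r in nets.tip_of(p,n)[:3]])
    except Exception as e: print(n,e)
E
python3 c.py
```

```text
4.3 [ 0.4392 -0.166   0.2016] [ 3.1413 -0.0004  2.0574] [-0.1111  0.4426  0.3994] 0.000632752252867494 [-0.5251  0.2407  1.6682  0.0005  1.2329 -2.5827]
case w [(0.72, array([356.7, 110.8])), (0.68, array([276.8, 223.3]))]
case t [(0.97, array([334.4, 240.2])), (0.8, array([329.2, 293.7]))]
case s [(0.95, array([332.3, 270.9])), (0.92, array([175.2, 282.1])), (0.61, array([247. , 276.8]))]
hinge w [(0.73, array([407.8, 147.6]))]
hinge t [(0.73, array([309.7, 292.5])), (0.68, array([326.6, 223.8])), (0.63, array([357.1, 177.5]))]
hinge s [(0.97, array([325. , 286.7])), (0.59, array([180. , 248.8])), (0.32, array([245.1, 278.8]))]
lid_edge w [(0.81, array([275.8, 259.6])), (0.8, array([328.7,  74.3]))]
lid_edge t [(0.88, array([342.1, 241.5])), (0.67, array([324.7, 161. ])), (0.67, array([422.6, 241.7]))]
lid_edge s [(0.96, array([164.4, 283.5])), (0.91, array([240. , 243.7])), (0.64, array([335.2, 241.1]))]
lid it knows: bearing, bolt_dish, case, fence_end, fence_side, hinge, jig, lid_edge, spray_can, wrench
lid it knows: bearing, bolt_dish, case, fence_end, fence_side, hinge, jig, lid_edge, spray_can, wrench
lid it knows: bearing, bolt_dish, case, fence_end, fence_side, hinge, jig, lid_edge, spray_can, wrench
```

View pics/w1.png

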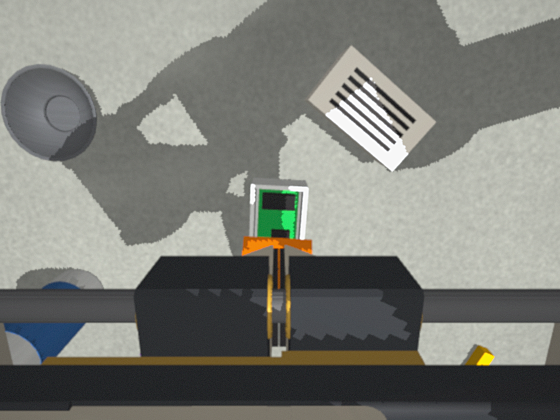

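Request:
{"api": "carry_out", "payload": {"translation": [[0, 0.0325, 0], [0, 0.0325, 0], [0, 0, 0.038], [0, 0, 0.036], [0, 0, 0], [0, -0.002, 0.008], [0, -0.002, 0.008], [0, -0.002, 0.008], [0, -0.002, 0.008]], "turn": [[0, 0, 0], [0, 0, 0], [0, 0, 0], [0, 0, 0], [0, 0, 0], [0, 0, 0], [0, 0, 0], [0, 0, 0], [0, 0, 0]], "gripper": [1, 1, 1, 1, 1, 1, 1, 1, 1]}}

```text
time: 5.8
tool_pos: [0.49, -0.139, 0.096]
tool_rot: [3.141, 0.001, 2.06]
contact_force: [0.4, 0.5, 0.1]
opening: 0.0003
```

Request:
{"api": "carry_out", "payload": {"translation": [[0, -0.002, 0.008], [0, -0.002, 0.008], [0, -0.001, 0.008], [0, 0, 0.006], [0, 0, 0.004], [0, 0, 0]], "turn": [[0, 0, 0], [0, 0, 0], [0, 0, 0], [0, 0, 0], [0, 0, 0], [0, 0, 0]], "gripper": [1, 1, 1, 1, 1, 1]}}

```text
time: 6.4
tool_pos: [0.4851, -0.1408, 0.061]
tool_rot: [-3.141, -0.001, 2.06]
contact_force: [0.5, -0.4, 1.0]
opening: 0.0011
```

Request:
{"api": "carry_out", "payload": {"translation": [[0, 0, 0.003], [0, 0, 0.003], [0, 0, 0.002], [0, 0, 0]], "turn": [[0, 0, 0], [0, 0, 0], [0, 0, 0], [0, 0, 0]], "gripper": [1, 1, 1, 1]}}

```text
time: 6.8
tool_pos: [0.4853, -0.1409, 0.0534]
tool_rot: [-3.141, -0.0, 2.06]
contact_force: [-0.1, 0.7, 0.8]
opening: 0.0004
```

```bash
python3 - <<'E'
from h import *
s=read_camera("side"); save(s,"s2.png",(190,180,310,320),5)
E
```

```text
(no output)
```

View pics/s2.png

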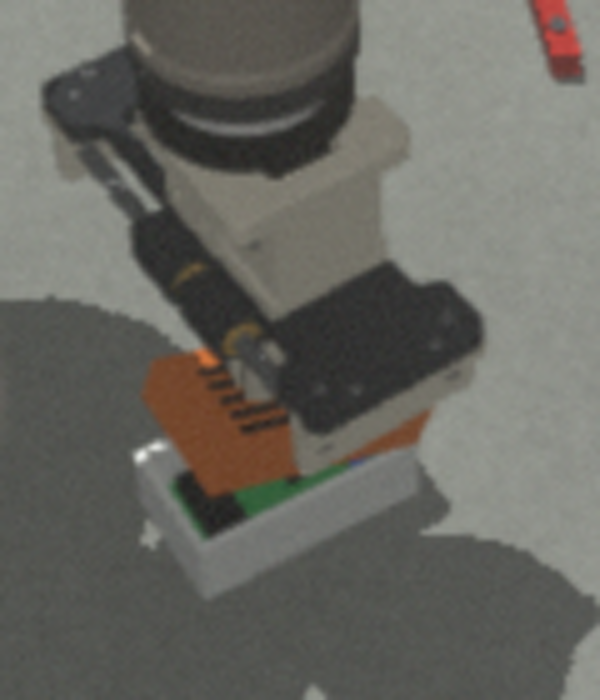

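```bash
python3 - <<'E'
from h import *
np.set_printoptions(precision=4,suppress=True)
s=read_camera("side");t=read_camera("top");w=read_camera("wrist")
q=proj(s,[.4853,-.1409,.0534]); print("tip in crop",(q-[190,180])*5,"top",proj(t,[.4853,-.1409,.0534]), "w",proj(w,[.4853,-.1409,.0534]))
for n in ["case","hinge","lid_edge"]:
  for nm,p in (("w",w),("t",t),("s",s)):
    print(n,nm,[(round(r["score"],2),np.round(r["pixel"],1)) for r in nets.tip_of(p,n)[:4]])
save(w,"w2.png",(180,120,380,320),3)
print(robot.observe())
E
```

```text
tip in crop [265.9517 414.2714] top [335.6895 239.5792] w [279.7047 246.4859]
case w [(0.94, array([275.6, 218.9])), (0.75, array([415.8,  21. ]))]
case t [(0.86, array([338.8, 175. ])), (0.52, array([328.5, 292.9])), (0.5, array([333.3, 239.4]))]
case s [(0.97, array([243.4, 280.8])), (0.93, array([331. , 274.3])), (0.6, array([173.9, 277.3]))]
hinge w [(0.56, array([508.3,  76.1]))]
hinge t [(0.97, array([358.6, 180.6])), (0.65, array([325.3, 225.8]))]
hinge s [(0.86, array([322.7, 285.1])), (0.64, array([263.5, 260.9])), (0.63, array([174.4, 247.8]))]
lid_edge w [(0.86, array([275. , 197.5]))]
lid_edge t [(0.71, array([347.1, 300.7])), (0.58, array([322. , 159.4])), (0.26, array([423., 241.]))]
lid_edge s [(0.93, array([336.4, 241.4])), (0.92, array([226.7, 262.4])), (0.57, array([164.1, 285.7]))]
{'time': 7.45, 'qpos': array([-0.4344,  0.4803,  1.7712,  0.0001,  0.8901, -2.4945]), 'qvel': array([-0.0002, -0.001 , -0.0005, -0.0005, -0.0006, -0.0006]), 'joint_efforts': array([  0.0001, -44.3119, -18.5961,  -0.0678,   0.0206,  -0.    ]), 'tool_pos': array([ 0.4854, -0.141 ,  0.0537]), 'tool_rot': array([ 3.1415, -0.    ,  2.0599]), 'contact_force': array([-1.0798, -0.4533,  0.3073]), 'torque': array([0.0449, 0.0529, 0.0309]), 'opening': 7.742050304090681e-05}
```

View pics/w2.png

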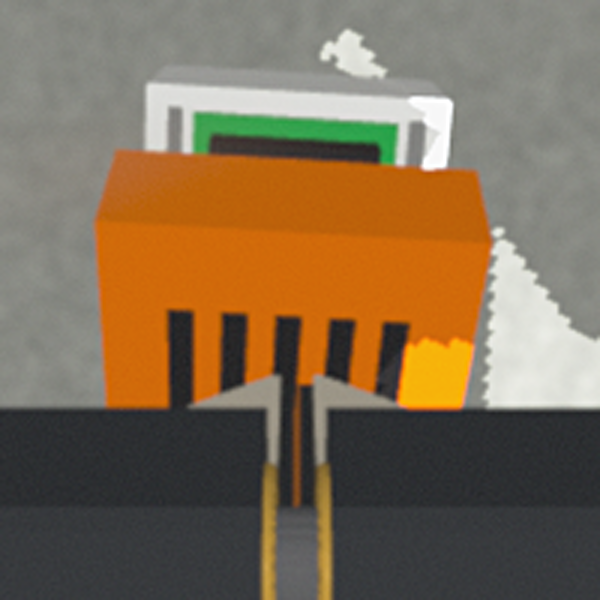

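```bash
python3 - <<'E'
from h import *
np.set_printoptions(precision=4,suppress=True)
s=read_camera("side");w=read_camera("wrist")
print(tri([(w,(275,197.5)),(s,(226.7,262.4))]))
c=lambda x,y:(180+x/3,120+y/3); d=lambda x,y:(190+x/5,180+y/5)
# lid free top edge corners, left(+?) and right, lid free bottom corners, tray corner
for nm,a,b in [("top-near",(490,243),(150,388)),("top-side",(97,222),(195,440)),("botedge side",(112,152),(210,495)),("tray top corner sideCam near",(148,85),(205,540)),("tray far",(450,98),(140,455))]:
    print(nm,*tri([(w,c(*a)),(s,d(*b))]))
E
```

```text
(array([ 0.454 , -0.16  ,  0.0872]), [np.float64(0.000718860711416234), np.float64(0.0007188607114163141)])
top-near [ 0.4432 -0.1274  0.0622] [np.float64(0.0029996007175128814), np.float64(0.0029996007175130093)]
top-side [ 0.4589 -0.1839  0.1029] [np.float64(0.0021666576130622683), np.float64(0.0021666576130623385)]
botedge side [ 0.4603 -0.1874  0.0691] [np.float64(0.0003140437887500603), np.float64(0.0003140437887499427)]
tray top corner sideCam near [ 0.455  -0.1884  0.0394] [np.float64(0.002083347898071935), np.float64(0.0020833478980720405)]
tray far [ 0.4318 -0.1376  0.0288] [np.float64(0.001856639656156854), np.float64(0.001856639656156909)]
```

Request:
{"api": "carry_out", "payload": {"translation": [[0, 0, -0.02], [0, 0, -0.03], [0, -0.02, 0], [0, 0, 0]], "turn": [[0, 0, 0], [0, 0, 0], [0, 0, 0], [0, 0, 0]], "gripper": [1, 1, 1, 1]}}

```text
time: 7.95
tool_pos: [0.4668, -0.1508, 0.1043]
tool_rot: [3.142, 0.0, 2.059]
contact_force: [-0.9, 0.5, -0.6]
opening: 0.0003
```

```bash
python3 - <<'E'
from h import *
np.set_printoptions(precision=4,suppress=True)
s=read_camera("side");w=read_camera("wrist")
a=min(nets.tip_of(s,"lid_edge"),key=lambda r:np.hypot(*(np.array(r["pixel"])-(227,262))))["pixel"]
b=min(nets.tip_of(w,"lid_edge"),key=lambda r:np.hypot(*(np.array(r["pixel"])-(275,220))))["pixel"]
print(a,b,*tri([(s,a),(w,b)]),robot.observe()["tool_pos"])
A=cv2.resize(s["img"][180:320,190:310],(480,560),interpolation=2);B=cv2.resize(w["img"][120:320,180:380],(560,560))
cv2.imwrite("pics/m3.png",cv2.resize(np.hstack([A,B])[:,:,::-1],(800,430)))
E
```

```text
[228.2, 257.6] [275.0, 210.3] [ 0.4544 -0.1604  0.0996] [np.float64(0.0030662021316627216), np.float64(0.003066202131662653)] [ 0.4679 -0.1501  0.1033]
```

View pics/m3.png

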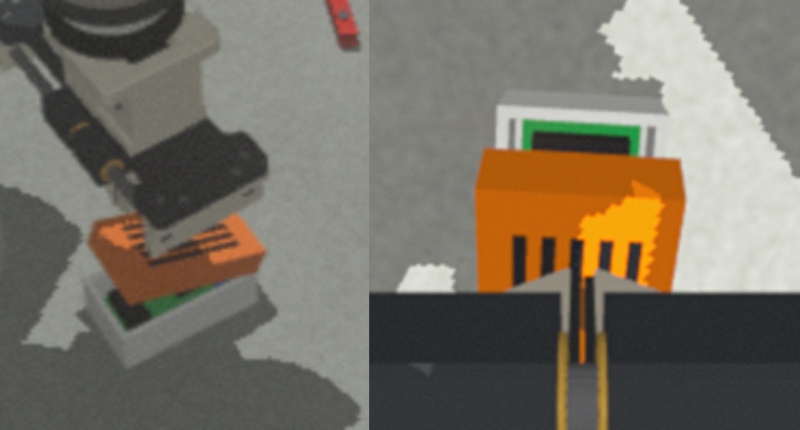

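Request:
{"api": "carry_out", "payload": {"translation": [[0, 0, 0.008], [0, 0, 0.008], [0, 0, 0.006], [0, 0, 0.006]], "turn": [[0, 0, 0], [0, 0, 0], [0, 0, 0], [0, 0, 0]], "gripper": [1, 1, 1, 1]}}

```text
time: 8.55
tool_pos: [0.4675, -0.1501, 0.0747]
tool_rot: [-3.141, -0.001, 2.06]
contact_force: [-0.8, 0.0, -0.9]
opening: 0.0005
```

Request:
{"api": "carry_out", "payload": {"translation": [[0, 0, 0.006], [0, 0, 0.006], [0, 0, 0.004], [0, 0, 0.003], [0, 0, 0]], "turn": [[0, 0, 0], [0, 0, 0], [0, 0, 0], [0, 0, 0], [0, 0, 0]], "gripper": [1, 1, 1, 1, 1]}}

```text
time: 9.05
tool_pos: [0.4676, -0.1503, 0.0564]
tool_rot: [-3.141, -0.0, 2.06]
contact_force: [0.1, -0.3, 0.2]
opening: 0.0004
```

```bash
python3 - <<'E'
from h import *
np.set_printoptions(precision=4,suppress=True)
s=read_camera("side");w=read_camera("wrist")
for n in ["lid_edge","case"]:
  print(n,[[np.round(r["pixel"],1) for r in nets.tip_of(p,n)] for p in (s,w)])
print(robot.observe()["tool_pos"],robot.observe()["contact_force"])
A=cv2.resize(s["img"][180:320,190:310],(480,560),interpolation=2);B=cv2.resize(w["img"][120:320,180:380],(560,560))
cv2.imwrite("pics/m4.png",cv2.resize(np.hstack([A,B])[:,:,::-1],(800,430)))
E
```

```text
lid_edge [[array([165.3, 285.5]), array([228.1, 259.8]), array([338.7, 244.4]), array([293.8, 173.8])], [array([277.4, 229.2])]]
case [[array([245. , 277.7]), array([174.3, 280.3]), array([333.2, 271.6])], [array([276. , 243.2]), array([413.9,  59.8]), array([266.3, 339.4])]]
[ 0.4679 -0.1504  0.0569] [-0.0362 -0.0965  0.7735]
```

View pics/m4.png

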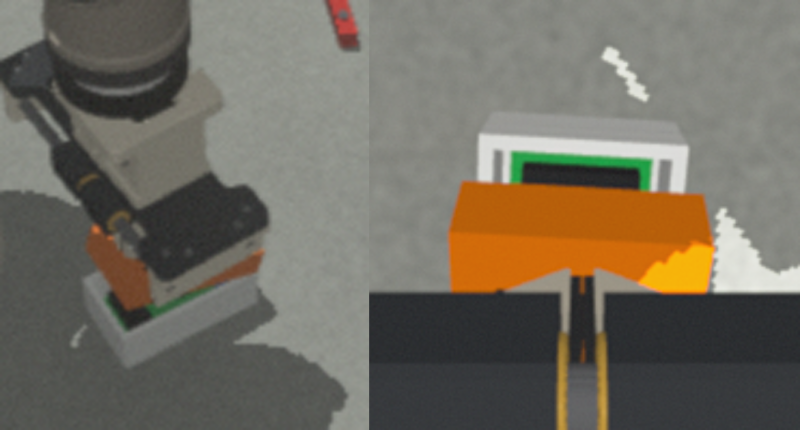

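```bash
python3 - <<'E'
from h import *
from scipy.spatial.transform import Rotation as Ro
np.set_printoptions(precision=3,suppress=True)
s=read_camera("side");w=read_camera("wrist");o=robot.observe()
R=Ro.from_euler("xyz",o["tool_rot"]).as_matrix();p=o["tool_pos"]
T=np.array(w["world_from_camera"]);print("cam in tool",R.T@(T[:3,3]-p),"fwd",R.T@T[:3,2],w["fx"])
B=w["img"].copy();A=s["img"].copy()
for x in (-.019,0,.019):
  for y in (-.0095,.0095):
    for z in (0,-.03):
      X=p+R@[x,y,z]; c=(0,255,0) if z==0 else (255,0,255)
      for im,cam in((A,s),(B,w)):
        q=proj(cam,X); cv2.circle(im,tuple(np.round(q).astype(int)),1,c,-1)
# model wireframe of box at estimate
import itertools
A2=cv2.resize(A[170:330,180:320],(700,800),interpolation=0);B2=cv2.resize(B[140:340,180:380],(800,800),interpolation=0)
cv2.imwrite("pics/m5.png",cv2.resize(np.hstack([A2,B2])[:,:,::-1],(800,427)))
E
```

```text
cam in tool [-0.001 -0.074 -0.184] fwd [0.001 0.273 0.962] 366.0425515323909
```

View pics/m5.png

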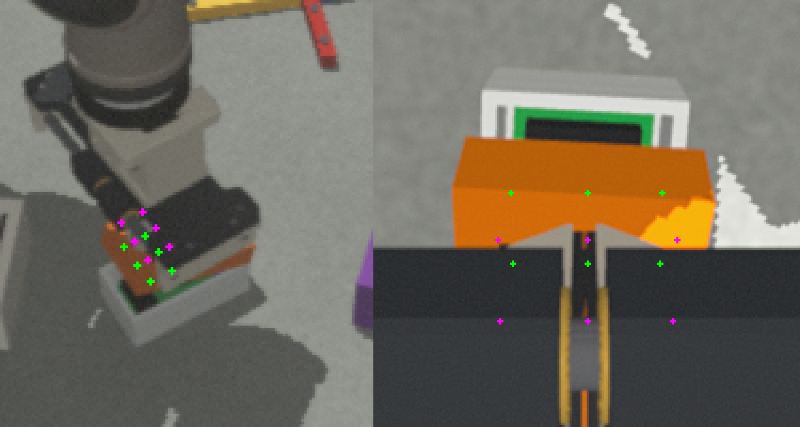

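Request:
{"api": "carry_out", "payload": {"translation": [[0, 0, 0.004], [0, 0, 0.004], [0, 0, 0.004], [0, 0, 0]], "turn": [[0, 0, 0], [0, 0, 0], [0, 0, 0], [0, 0, 0]], "gripper": [1, 1, 1, 1]}}

```text
time: 9.85
tool_pos: [0.4673, -0.1501, 0.044]
tool_rot: [-3.141, -0.001, 2.06]
contact_force: [-0.2, -0.1, 0.3]
opening: 0.0009
```

```bash
cat > d.py <<'E'
from h import *
np.set_printoptions(precision=4,suppress=True)
s=read_camera("side");w=read_camera("wrist");o=robot.observe()
print(o["time"],o["tool_pos"],o["contact_force"],o["torque"])
for n in ["lid_edge","case"]:
  a=[min(nets.tip_of(p,n),key=lambda r:np.hypot(*(np.array(r["pixel"])-c)))["pixel"] for p,c in ((s,(228,265)),(w,(276,240)))]
  print(n,a,*tri([(s,a[0]),(w,a[1])]))
E
python3 d.py
```

```text
9.95 [ 0.4676 -0.1503  0.0444] [0.1461 0.2021 0.3593] [ 0.0653  0.0762 -0.0017]
lid_edge [[224.9, 265.9], [276.2, 219.5]] [ 0.4473 -0.1628  0.0777] [np.float64(0.0022717730773972847), np.float64(0.002271773077397248)]
case [[244.1, 279.1], [274.4, 251.1]] [ 0.4856 -0.1443  0.0024] [np.float64(0.0010210322421907014), np.float64(0.0010210322421907046)]
```

Request:
{"api": "carry_out", "payload": {"translation": [[0, 0, 0.004], [0, 0, 0.004], [0, 0, 0.003], [0, 0, 0]], "turn": [[0, 0, 0], [0, 0, 0], [0, 0, 0], [0, 0, 0]], "gripper": [1, 1, 1, 1]}}

```text
time: 10.55
tool_pos: [0.4674, -0.1502, 0.0331]
tool_rot: [-3.141, -0.001, 2.06]
contact_force: [1.2, -0.5, -0.6]
opening: 0.0004
```

Request:
{"api": "carry_out", "payload": {"translation": [[0, 0, 0.002], [0, 0, 0]], "turn": [[0, 0, 0], [0, 0, 0]], "gripper": [1, 1]}}

```text
time: 10.75
tool_pos: [0.4677, -0.1503, 0.0315]
tool_rot: [-3.142, -0.0, 2.06]
contact_force: [0.3, -0.3, -0.3]
opening: 0.0005
```

```bash
python3 d.py
```

```text
10.85 [ 0.4677 -0.1503  0.0317] [ 0.17   -0.697   0.1635] [ 0.0572 -0.0005  0.007 ]
lid_edge [[221.7, 272.5], [278.7, 206.2]] [ 0.4411 -0.1651  0.0616] [np.float64(0.000710920009163175), np.float64(0.0007109200091630783)]
case [[247.1, 278.1], [272.7, 258.0]] [ 0.4897 -0.1431 -0.0006] [np.float64(0.002043477669387258), np.float64(0.002043477669387172)]
```

Request:
{"api": "carry_out", "payload": {"translation": [[0, 0, 0.002], [0, 0, 0.002], [0, 0, 0]], "turn": [[0, 0, 0], [0, 0, 0], [0, 0, 0]], "gripper": [1, 1, 1]}}

```text
time: 11.35
tool_pos: [0.4679, -0.1505, 0.0293]
tool_rot: [3.141, 0.001, 2.06]
contact_force: [-5.4, 2.7, 17.8]
opening: 0.0005
```

Request:
{"api": "carry_out", "payload": {"translation": [[0, 0, 0.001], [0, 0, 0.001], [0, 0, 0]], "turn": [[0, 0, 0], [0, 0, 0], [0, 0, 0]], "gripper": [1, 1, 1]}}

```text
time: 11.65
tool_pos: [0.468, -0.1506, 0.029]
tool_rot: [3.141, 0.002, 2.06]
contact_force: [-10.0, 3.0, 35.2]
opening: 0.0005
```

Request:
{"api": "carry_out", "payload": {"translation": [[0, 0, 0.001], [0, 0, 0]], "turn": [[0, 0, 0], [0, 0, 0]], "gripper": [1, 1]}}

```text
time: 11.85
tool_pos: [0.4681, -0.1506, 0.0288]
tool_rot: [3.14, 0.002, 2.061]
contact_force: [-13.3, 4.0, 43.5]
opening: 0.0002
```

```bash
python3 d.py
```

```text
11.95 [ 0.4681 -0.1506  0.0288] [-12.4166   5.3587  44.9676] [0.8599 2.2485 0.0255]
lid_edge [[223.6, 271.1], [280.7, 206.3]] [ 0.4428 -0.1638  0.0616] [np.float64(0.003290081657179971), np.float64(0.0032900816571800238)]
case [[246.1, 278.2], [273.8, 258.8]] [ 0.4881 -0.1438  0.0011] [np.float64(0.001482800111928088), np.float64(0.001482800111928142)]
```

Request:
{"api": "carry_out", "payload": {"translation": [[0, 0, -0.01], [0, 0, -0.03], [0, 0, -0.04], [0, 0, -0.04], [0, 0, 0]], "turn": [[0, 0, 0], [0, 0, 0], [0, 0, 0], [0, 0, 0], [0, 0, 0]], "gripper": [1, 1, 1, 1, 1]}}

```text
time: 12.65
tool_pos: [0.4707, -0.1518, 0.1497]
tool_rot: [3.136, 0.008, 2.06]
contact_force: [-0.2, 0.5, -1.1]
opening: 0.0004
```

```bash
cat > e.py <<'E'
from h import *
import sys
np.set_printoptions(precision=4,suppress=True)
s=read_camera("side");w=read_camera("wrist");o=robot.observe()
print(o["time"],o["tool_pos"],o["contact_force"],o["torque"],o["opening"])
for n in ["lid_edge","case","hinge"]:
  print(n,[[np.round(r["pixel"],1) for r in nets.tip_of(p,n)] for p in (s,w)])
A=s["img"].copy(); q=np.round(proj(s,o["tool_pos"])).astype(int); A[q[1],q[0]]=(0,255,0)
np.savez("e_%s.npz"%sys.argv[1],A=A,B=w["img"],wT=w["world_from_camera"])
E
python3 e.py shut
```

```text
12.75 [ 0.468  -0.1504  0.1451] [-0.1324 -0.0116  0.0369] [ 0.0513  0.0923 -0.0914] 7.138187559532441e-05
lid_edge [[array([335.1, 242.1]), array([166.3, 285.6]), array([222., 273.]), array([264.2, 259.9])], [array([279.5, 163.7]), array([340.9,  15.2]), array([ 50.4, 285.7])]]
case [[array([243.1, 276.7]), array([329.7, 272.5]), array([174.8, 278.7])], [array([377.9,  71.5]), array([280.3, 204.9])]]
hinge [[array([323. , 283.3]), array([181.2, 248.9]), array([265.7, 258.7]), array([371.9, 229.7])], [array([433.8, 111.2]), array([142.8, 331.9])]]
```

Request:
{"api": "carry_out", "payload": {"translation": [[0, 0, 0], [0, 0, 0], [0, 0, 0], [0, 0, 0], [0, 0, 0], [0, 0, 0], [0, 0, 0]], "turn": [[0, 0, 0], [0, 0, 0], [0, 0, 0], [0, 0, 0], [0, 0, 0], [0, 0, 0], [0, 0, 0]], "gripper": [-1, -1, -1, -1, -1, -1, -1]}}

```text
time: 13.75
tool_pos: [0.4677, -0.1503, 0.1447]
tool_rot: [3.141, -0.0, 2.06]
contact_force: [-0.9, 0.6, -0.7]
opening: 0.0521
```

```bash
python3 e.py open; python3 - <<'E'
import numpy as np,cv2
a=np.load("e_shut.npz");b=np.load("e_open.npz")
f=lambda i:cv2.resize(i[120:320,160:340],(360,400),interpolation=1)
g=lambda i:i[130:420,80:480]
top=np.hstack([f(a["A"]),f(b["A"])]); bot=np.hstack([cv2.resize(g(a["B"]),(360,190)),cv2.resize(g(b["B"]),(360,190))])
cv2.imwrite("pics/m6.png",np.vstack([top,bot])[:,:,::-1])
E
```

```text
13.85 [ 0.4677 -0.1503  0.1447] [ 0.4805 -0.5152 -0.7305] [0.0305 0.0575 0.0336] 0.05987742822767516
lid_edge [[array([337.2, 243.4]), array([164.8, 287.9]), array([222.1, 275.4])], [array([277.6, 164.2]), array([340.7,  15.9])]]
case [[array([243.7, 277.2]), array([176.3, 277. ]), array([331.4, 272.3])], [array([376.9,  72. ]), array([185.2, 348.5]), array([275.6, 207.7])]]
hinge [[array([323. , 285.5]), array([176.9, 248.3]), array([263.2, 261.9]), array([294.7, 170.5])], [array([434.4, 112.5]), array([267., 274.])]]
```

View pics/m6.png

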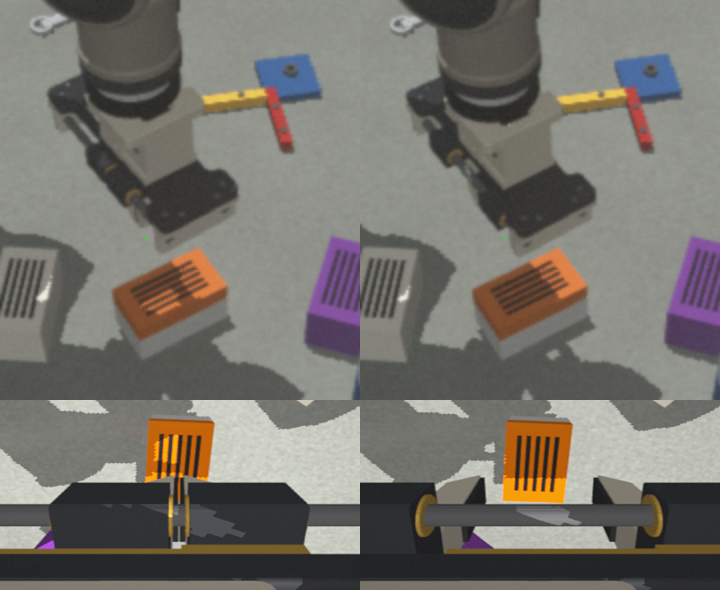

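```bash
cat > f.py <<'E'
from h import *
from scipy.spatial.transform import Rotation as Ro
np.set_printoptions(precision=4,suppress=True)
w=read_camera("wrist");s=read_camera("side");o=robot.observe()
print(o["tool_pos"],o["tool_rot"],o["opening"])
im=w["img"].astype(int); m=(im[...,0]>120)&(im[...,0]-im[...,2]>80)&(im[...,0]>1.5*im[...,1])
n,l,st,_=cv2.connectedComponentsWithStats(m.astype(np.uint8)); k=1+np.argmax(st[1:,4]); m=l==k; print("bbox",st[k])
le=min(nets.tip_of(w,"lid_edge"),key=lambda r:np.hypot(*(np.array(r["pixel"])-(278,164))))["pixel"]
ls=min(nets.tip_of(s,"lid_edge"),key=lambda r:np.hypot(*(np.array(r["pixel"])-(222,274))))["pixel"]
print("edge",le,atz(w,le,.054),"tri",*tri([(w,le),(s,ls)]))
r0=int(le[1])+4; r1=st[k][1]+st[k][3]-6
L=[];Rr=[]
for r in range(r0,r1):
    c=np.where(m[r])[0]
    if len(c): L.append(atz(w,(c[0]-.5,r),.054)[:2]);Rr.append(atz(w,(c[-1]+.5,r),.054)[:2])
for P in (L,Rr):
    P=np.array(P); v=cv2.fitLine(P.astype(np.float32),cv2.DIST_HUBER,0,1e-4,1e-4).ravel(); yaw=np.arctan2(v[1],v[0]); yaw=(yaw+np.pi/2)%np.pi-np.pi/2
    print("yaw",yaw,"mid",P.mean(0),len(P))
print("width",np.linalg.norm(np.mean(L,0)-np.mean(Rr,0)))
R=Ro.from_euler("xyz",o["tool_rot"]).as_matrix()
B=cv2.resize(w["img"][200:420],(1120,440),interpolation=2)
for z,c in ((0,(0,255,0)),(-.025,(255,0,255)),(-.066,(255,255,0))):
  for x in (-o["opening"]/2,o["opening"]/2):
    for y in (-.0095,.0095):
      q=proj(w,o["tool_pos"]+R@[x,y,z]); cv2.circle(B,(int(q[0]*2),int((q[1]-200)*2)),3,c,-1)
cv2.imwrite("pics/f.png",B[:,150:950,::-1])
E
python3 f.py
```

```text
[ 0.4677 -0.1503  0.1447] [ 3.1416 -0.0001  2.06  ] 0.08981706973927749
bbox [ 239  161   77  127 6726]
edge [277.5, 163.3] [ 0.4409 -0.166   0.054 ] tri [ 0.4417 -0.1663  0.0675] [np.float64(0.0027057497446667236), np.float64(0.0027057497446668285)]
yaw 0.42967165 mid [ 0.4982 -0.1694] 115
yaw 0.43439567 mid [ 0.4718 -0.1199] 115
width 0.056139197116630096
```

View pics/f.png

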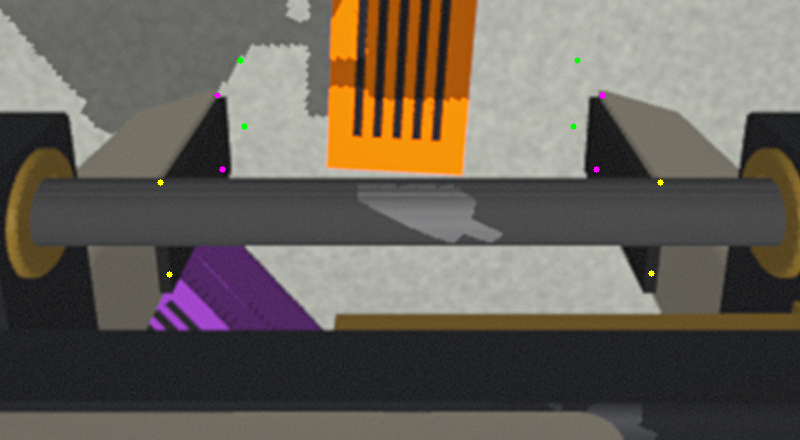

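Request:
{"api": "carry_out", "payload": {"translation": [[0, 0, 0], [-0.002, 0.019, 0], [0, 0, 0.04], [0, 0, 0.04], [0, 0, 0.03], [0, 0, 0.02], [0, 0, 0.0135], [0, 0, 0]], "turn": [[0, 0, 0.057], [0, 0, 0], [0, 0, 0], [0, 0, 0], [0, 0, 0], [0, 0, 0], [0, 0, 0], [0, 0, 0]], "gripper": [-1, -1, -1, -1, -1, -1, -1, -1]}}

```text
time: 15.15
tool_pos: [0.4846, -0.1436, -0.0005]
tool_rot: [-3.139, -0.003, 2.003]
contact_force: [0.2, -0.4, -0.3]
opening: 0.092
```

Request:
{"api": "carry_out", "payload": {"translation": [[0, 0, 0], [0, 0, 0], [0, 0, 0], [0, 0, 0], [0, 0, 0], [0, 0, 0], [0, 0, 0], [0, 0, 0]], "turn": [[0, 0, 0], [0, 0, 0], [0, 0, 0], [0, 0, 0], [0, 0, 0], [0, 0, 0], [0, 0, 0], [0, 0, 0]], "gripper": [1, 1, 1, 1, 1, 1, 1, 1], "squeeze": 40}}

```text
time: 15.95
tool_pos: [0.4858, -0.1439, 0.0016]
tool_rot: [3.141, -0.0, 2.003]
contact_force: [-0.8, 2.6, 7.1]
opening: 0.0562
```

```bash
cat > g.py <<'E'
from h import *
np.set_printoptions(precision=4,suppress=True)
o=robot.observe(); print(o["time"],o["tool_pos"],o["tool_rot"],o["contact_force"],o["opening"])
t=read_camera("top");s=read_camera("side");w=read_camera("wrist")
# fences: red / yellow pixels, inner edges at z=.016
for nm,p in (("t",t),("s",s)):
    h=cv2.cvtColor(np.ascontiguousarray(p["img"]),cv2.COLOR_RGB2HSV)
    box=np.zeros(h.shape[:2],bool)
    c=proj(p,[.6,.12,0]).astype(int); box[c[1]-60:c[1]+60,c[0]-70:c[0]+70]=1
    red=((h[...,0]<6)|(h[...,0]>174))&(h[...,1]>150)&(h[...,2]>60)&box
    yel=(h[...,0]>20)&(h[...,0]<32)&(h[...,1]>140)&(h[...,2]>60)&box
    for n,m in (("red",red),("yel",yel)):
        P=np.array([atz(p,q[::-1],.016)[:2] for q in np.argwhere(m)])
        v=cv2.fitLine(P.astype(np.float32),cv2.DIST_HUBER,0,1e-4,1e-4).ravel()
        d=v[:2]*np.sign(v[0] if n=="yel" else -v[1]); nn=np.array([-d[1],d[0]]); u=(P-v[2:])@nn; a=(P-v[2:])@d
        print(nm,n,len(P),"yaw",np.arctan2(d[1],d[0])+(np.pi/2 if n=="red" else 0),"pt",v[2:],"across",np.percentile(u,[1,50,99]),"along",a.min(),a.max())
E
python3 g.py
```

```text
15.95 [ 0.4858 -0.1439  0.0016] [ 3.1414 -0.0003  2.0029] [-0.8147  2.6166  7.1151] 0.05617152063109646
t red 163 yaw 0.07150483 pt [0.639  0.1219] across [-0.0071 -0.      0.0067] along -0.04637289950386558 0.04574838950358243
t yel 257 yaw 0.07633462 pt [0.5688 0.1587] across [-0.0079 -0.0001  0.0079] along -0.05824622265486675 0.0583292782930604
s red 100 yaw 0.064970374 pt [0.6383 0.1198] across [-0.0058 -0.      0.0059] along -0.04683540569743143 0.04358739726468107
s yel 115 yaw 0.06986405 pt [0.5886 0.1571] across [-0.0143 -0.0003  0.007 ] along -0.034940015264179676 0.039279773776200406
```

Request:
{"api": "carry_out", "payload": {"translation": [[0, 0, -0.001], [0, 0, 0], [0, 0, 0], [0, 0, 0], [0, 0, 0], [0, 0, 0]], "turn": [[0, 0, 0], [0, 0, 0.09], [0, 0, 0.09], [0, 0, 0.09], [0, 0, 0.089], [0, 0, 0]], "gripper": [1, 1, 1, 1, 1, 1]}}

```text
time: 16.7
tool_pos: [0.4856, -0.1442, 0.0017]
tool_rot: [-3.141, -0.0, 1.643]
contact_force: [0.9, -0.4, -5.8]
opening: 0.0556
```

Request:
{"api": "carry_out", "payload": {"translation": [[0.012, 0.005, 0], [0.025, 0.0105, 0], [0.027, 0.011, 0], [0.027, 0.011, 0], [0.027, 0.011, 0], [0.027, 0.011, 0], [0.027, 0.011, 0], [0.027, 0.011, 0], [0.025, 0.0105, 0], [0.012, 0.005, 0]], "turn": [[0, 0, 0], [0, 0, 0], [0, 0, 0], [0, 0, 0], [0, 0, 0], [0, 0, 0], [0, 0, 0], [0, 0, 0], [0, 0, 0], [0, 0, 0]], "gripper": [1, 1, 1, 1, 1, 1, 1, 1, 1, 1]}}

```text
time: 17.7
tool_pos: [0.5652, 0.1008, 0.0016]
tool_rot: [-3.141, -0.0, 1.648]
contact_force: [-1.5, -2.9, -2.1]
opening: 0.0557
```

Request:
{"api": "carry_out", "payload": {"translation": [[0.005, 0, 0], [0, 0, 0]], "turn": [[0, 0, 0], [0, 0, 0]], "gripper": [1, 1]}}

```text
time: 17.9
tool_pos: [0.5642, 0.1035, 0.0018]
tool_rot: [-3.14, -0.0, 1.646]
contact_force: [0.2, -0.1, -5.8]
opening: 0.056
```

```bash
cat > i.py <<'E'
from h import *
np.set_printoptions(precision=4,suppress=True)
o=robot.observe(); y=.073; ex=np.array([np.cos(y),np.sin(y)]);ey=np.array([-ex[1],ex[0]])
F=o["contact_force"]; p=o["tool_pos"]
print(o["time"],p,o["tool_rot"],"jigXY",p[:2]@ex,p[:2]@ey,"F",F[:2]@ex,F[:2]@ey,F[2],o["opening"])
w=read_camera("wrist");s=read_camera("side");t=read_camera("top")
im=w["img"].astype(int); m=(im[...,0]>120)&(im[...,0]-im[...,2]>80)&(im[...,0]>1.5*im[...,1])&(im[...,1]<.62*im[...,0])
n,l,st,_=cv2.connectedComponentsWithStats(m.astype(np.uint8)); k=1+np.argmax(st[1:,4]); m=l==k; print("bbox",st[k])
for nm,p in (("w",w),("s",s),("t",t)):
  for nme in ("lid_edge","hinge","jig"): print(nm,nme,[(round(r["score"],2),np.round(r["pixel"],1),np.round(atz(p,r["pixel"],{"lid_edge":.054,"hinge":.034,"jig":0}[nme])[:2],4)) for r in nets.tip_of(p,nme)])
np.savez("i.npz",w=w["img"],s=s["img"],t=t["img"])
E
python3 i.py
```

```text
17.9 [0.5642 0.1035 0.0018] [-3.1403 -0.0001  1.6455] jigXY 0.5702280509052206 0.062117434332551597 F 0.14304353716160748 -0.15789612526018945 -5.820457154007346 0.0559545669734911
bbox [  201   169   155   121 11497]
w lid_edge [(0.77, array([278.1, 177.1]), array([0.5164, 0.099 ]))]
w hinge []
w jig [(0.84, array([357.9, 355.5]), array([0.6309, 0.1552]))]
s lid_edge [(0.76, array([248.5, 175.2]), array([0.518, 0.103])), (0.71, array([338.5, 242.7]), array([ 0.6842, -0.1143])), (0.58, array([164. , 288.5]), array([ 0.33 , -0.183]))]
s hinge [(0.83, array([322.9, 283.6]), array([ 0.6379, -0.1959])), (0.75, array([175.4, 249.8]), array([ 0.3489, -0.077 ]))]
s jig [(0.94, array([292.6, 170.7]), array([0.6304, 0.1598])), (0.39, array([370.3, 232.5]), array([ 0.7736, -0.054 ]))]
t lid_edge [(0.63, array([324.5, 163.2]), array([ 0.6832, -0.1086])), (0.62, array([347.9, 299.4]), array([ 0.3333, -0.1744])), (0.44, array([244.2, 225.3]), array([0.5168, 0.0962]))]
t hinge [(0.84, array([358. , 179.2]), array([ 0.6458, -0.2005])), (0.77, array([313., 292.]), array([ 0.3469, -0.0864]))]
t jig [(0.79, array([225.9, 183.7]), array([0.6294, 0.1541]))]
```

Request:
{"api": "carry_out", "payload": {"translation": [[0.006, 0.004, 0.0004], [0.006, 0.005, 0], [0.004, 0.004, 0], [0, 0, 0], [0.001, 0, 0], [0.001, 0, 0], [0, 0, 0]], "turn": [[0, 0, 0], [0, 0, 0], [0, 0, 0], [0, 0, 0], [0, 0, 0], [0, 0, 0], [0, 0, 0]], "gripper": [1, 1, 1, 1, 1, 1, 1]}}

```text
time: 19.2
tool_pos: [0.5764, 0.1222, 0.0018]
tool_rot: [-3.141, -0.0, 1.644]
contact_force: [-0.3, 0.8, -6.1]
opening: 0.0559
```

Request:
{"api": "carry_out", "payload": {"translation": [[0.001, 0, 0], [0, 0, 0]], "turn": [[0, 0, 0], [0, 0, 0]], "gripper": [1, 1]}}

```text
time: 19.4
tool_pos: [0.5764, 0.1232, 0.0019]
tool_rot: [3.142, -0.0, 1.644]
contact_force: [0.7, -0.5, -6.7]
opening: 0.0561
```

Request:
{"api": "carry_out", "payload": {"translation": [[0.001, 0, 0], [0, 0, 0]], "turn": [[0, 0, 0], [0, 0, 0]], "gripper": [1, 1]}}

```text
time: 19.6
tool_pos: [0.5764, 0.1238, 0.0018]
tool_rot: [-3.141, 0.0, 1.644]
contact_force: [-0.5, -1.8, -5.8]
opening: 0.0557
```

Request:
{"api": "carry_out", "payload": {"translation": [[-0.001, 0, 0], [0, 0, 0.0005], [0, 0, 0.0005], [0, 0, 0]], "turn": [[0, 0, 0], [0, 0, 0], [0, 0, 0], [0, 0, 0]], "gripper": [1, 1, 1, 1]}}

```text
time: 20.0
tool_pos: [0.5766, 0.1231, 0.0016]
tool_rot: [3.141, -0.0, 1.644]
contact_force: [-3.8, -2.1, 3.8]
opening: 0.0555
```

Request:
{"api": "carry_out", "payload": {"translation": [[0, 0, 0.0005], [0, 0, 0]], "turn": [[0, 0, 0], [0, 0, 0]], "gripper": [1, 1]}}

```text
time: 20.2
tool_pos: [0.5766, 0.1231, 0.0016]
tool_rot: [3.141, -0.0, 1.644]
contact_force: [-4.9, -2.6, 8.9]
opening: 0.0561
```

Request:
{"api": "carry_out", "payload": {"translation": [[0, 0, -0.0007], [0, 0.0015, 0], [0, 0.0015, 0], [0, 0, 0]], "turn": [[0, 0, 0], [0, 0, 0], [0, 0, 0], [0, 0, 0]], "gripper": [1, 1, 1, 1]}}

```text
time: 20.6
tool_pos: [0.5778, 0.1233, 0.0016]
tool_rot: [-3.138, -0.0, 1.644]
contact_force: [-10.1, -3.4, 10.5]
opening: 0.0559
```

Request:
{"api": "carry_out", "payload": {"translation": [[0.001, 0.001, 0], [0, 0, 0]], "turn": [[0, 0, 0], [0, 0, 0]], "gripper": [1, 1]}}

```text
time: 20.8
tool_pos: [0.5788, 0.1239, 0.0017]
tool_rot: [-3.138, 0.001, 1.644]
contact_force: [-9.3, -4.1, 10.3]
opening: 0.0557
```

Request:
{"api": "carry_out", "payload": {"translation": [[0.0005, 0.001, 0], [0, 0, 0]], "turn": [[0, 0, 0], [0, 0, 0]], "gripper": [1, 1]}}

```text
time: 21.0
tool_pos: [0.5788, 0.1239, 0.0016]
tool_rot: [-3.136, 0.001, 1.644]
contact_force: [-12.6, -6.3, 12.5]
opening: 0.0556
```

Request:
{"api": "carry_out", "payload": {"translation": [[0, 0, -0.0006], [0, 0, -0.0005], [0, 0, 0]], "turn": [[0, 0, 0], [0, 0, 0], [0, 0, 0]], "gripper": [1, 1, 1]}}

```text
time: 21.3
tool_pos: [0.5798, 0.1241, 0.0017]
tool_rot: [-3.138, 0.001, 1.644]
contact_force: [-7.0, -5.8, 2.4]
opening: 0.0552
```

Request:
{"api": "carry_out", "payload": {"translation": [[0, 0, -0.0004], [0, 0, 0]], "turn": [[0, 0, 0], [0, 0, 0]], "gripper": [1, 1]}}

```text
time: 21.5
tool_pos: [0.5798, 0.1241, 0.0018]
tool_rot: [-3.138, 0.001, 1.644]
contact_force: [-5.8, -4.8, -0.2]
opening: 0.056
```

```bash
python3 i.py | head -3
```

```text
21.5 [0.5798 0.1241 0.0018] [-3.1379  0.001   1.6439] jigXY 0.5873100849088783 0.08144557503807437 F -6.119527229600741 -4.364513694896598 -0.21520065464759205 0.05597468472613441
bbox [  201   169   154   121 12697]
w lid_edge [(0.95, array([274.4, 177.4]), array([0.5323, 0.1183]))]
```

Request:
{"api": "carry_out", "payload": {"translation": [[0, 0.001, -0.0003], [0, 0, 0]], "turn": [[0, 0, 0], [0, 0, 0]], "gripper": [1, 1]}}

```text
time: 22.3
tool_pos: [0.5798, 0.124, 0.0019]
tool_rot: [-3.136, 0.001, 1.644]
contact_force: [-8.2, -5.7, 2.2]
opening: 0.0557
```

Request:
{"api": "carry_out", "payload": {"translation": [[0.001, 0, 0], [0, 0, 0]], "turn": [[0, 0, 0], [0, 0, 0]], "gripper": [1, 1]}}

```text
time: 22.5
tool_pos: [0.5798, 0.1241, 0.0019]
tool_rot: [-3.136, 0.002, 1.644]
contact_force: [-9.3, -10.0, 1.1]
opening: 0.0558
```

Request:
{"api": "carry_out", "payload": {"translation": [[0, 0.001, 0], [0, 0, 0]], "turn": [[0, 0, 0], [0, 0, 0]], "gripper": [1, 1]}}

```text
time: 22.7
tool_pos: [0.5797, 0.1241, 0.0019]
tool_rot: [-3.133, 0.002, 1.644]
contact_force: [-11.9, -9.3, 4.0]
opening: 0.0559
```

```bash
python3 i.py
```

```text
22.7 [0.5797 0.1241 0.0019] [-3.1332  0.0024  1.6439] jigXY 0.5872382218842168 0.08146104156107452 F -12.530343033329464 -8.45492323783049 4.01509418424434 0.05586448753296056
bbox [  201   169   154   121 12513]
w lid_edge [(0.65, array([276. , 175.2]), array([0.5317, 0.1189]))]
w hinge []
w jig []
s lid_edge [(0.77, array([254.5, 166.4]), array([0.5346, 0.1303])), (0.65, array([341.3, 241.4]), array([ 0.6906, -0.1116]))]
s hinge [(0.94, array([321.5, 282.6]), array([ 0.6355, -0.1932])), (0.85, array([174.6, 248.1]), array([ 0.3473, -0.0723]))]
s jig [(0.88, array([295. , 172.6]), array([0.6353, 0.1526]))]
t lid_edge [(0.89, array([348.2, 299.9]), array([ 0.3321, -0.1752])), (0.73, array([324.4, 159.3]), array([ 0.6935, -0.1082])), (0.6, array([236.5, 219.6]), array([0.531 , 0.1166]))]
t hinge [(0.71, array([309.4, 293.2]), array([ 0.3436, -0.0771])), (0.63, array([356.3, 177.2]), array([ 0.651 , -0.1959]))]
t jig []
```

Request:
{"api": "carry_out", "payload": {"translation": [[0, 0, -0.0006], [0.0006, 0, 0], [0, 0, 0], [0, 0, 0], [0, 0, 0]], "turn": [[0, 0, 0], [0, 0, 0], [0, 0, 0], [0, 0, 0], [0, 0, 0]], "gripper": [1, 1, 1, 1, 1]}}

```text
time: 23.8
tool_pos: [0.5798, 0.1241, 0.002]
tool_rot: [-3.133, 0.003, 1.644]
contact_force: [-9.8, -11.7, 0.1]
opening: 0.0559
```

```bash
python3 i.py | head -3; python3 - <<'E'
import numpy as np,cv2
d=np.load("i.npz")
A=cv2.resize(d["s"][100:240,200:340],(400,400),interpolation=2);B=cv2.resize(d["t"][140:260,180:300],(400,400),interpolation=2)
C=cv2.resize(d["w"][140:300,150:430],(560,320))
o=np.zeros((600,800,3),np.uint8);o[:400,:400]=A;o[:400,400:]=B;C=cv2.resize(C,(350,200));o[400:,:350]=C
cv2.imwrite("pics/fin.png",o[:,:,::-1])
E
```

```text
23.8 [0.5798 0.1241 0.002 ] [-3.1332  0.0031  1.6439] jigXY 0.5873045790272948 0.08147826063709745 F -10.614257917115035 -10.974924519973257 0.08150960844523625 0.05592224098605019
bbox [  201   169   154   121 12708]
w lid_edge [(0.82, array([275.1, 176.8]), array([0.5324, 0.1187]))]
```

View pics/fin.png

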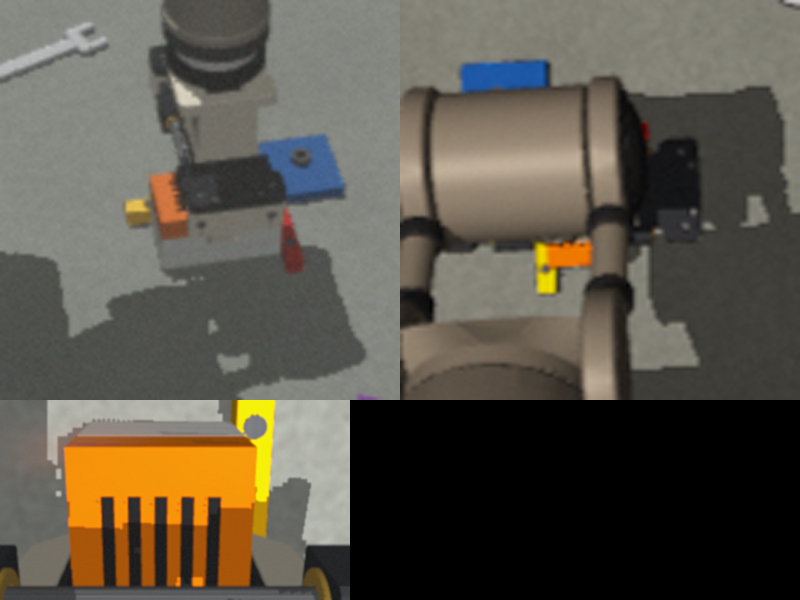

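```bash
python3 -c "
from cell import robot
o=robot.observe();print(o['time'],o['contact_force'],o['opening']);print(robot.hand_in())"
```

```text
24.4 [ -9.6212017  -12.23274277   0.88005471] 0.05573504628640723
the job is handed in; nothing more can be done
None
```

I shut the orange lid, slid the box into the jig corner, and handed in at 24.4 s with the gripper still holding it pressed against both fences. No verdict is reported, so the result rests on my own checks.

**Last checks**
- **Forces:** the tool read about 11 N against each fence and about 0 N vertically. More push in either direction gave no further motion, so the box is against hard stops. The fence forces themselves were not measured. They are inferred from the tool reading, and bench friction could account for a few newtons.
- **Position:** the box's free end measured 100 mm from the red fence face in my estimate, which matches a seated box. The gripper centre was within 0.1 mm of the expected spot across the box. Box yaw was within about 0.002 rad of the fences, and the tool was tilted about 0.009 rad.
- **Picture:** the last one shows the lid shut and the box against both fences.
- **Bystanders:** I kept well clear of the can, wrench, bearing and dish. I did not measure their final positions.

**What failed or disagreed**
- **Fingertips:** they end about 25 mm short of the reported TCP. Both the wrist image and the height at which the lid stopped showed this. Because of it, my first push only part-closed the lid, and I pushed again from a lower height. I gripped with the TCP about 25 mm lower than the text implies.
- **Lid force:** while closing the lid, the final push briefly reached about 45 N on the tool before I backed off. The torque suggested the fingertips were pressing, not the gripper body, so I don't expect it to break the 40 N limit for the body. I cannot confirm that.
- **Lid height:** the network's lid-edge height read 62–67 mm against the expected 54 mm, but the picture showed the lid shut.

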